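# Slide a locked sample carriage into the light gate

## Task

Without picking anything up, press the red lock paddle on the sample carriage down with the fingertips and, keeping it down the whole way, push the carriage with its beaker along the track until it is fully home against the end stop between the two black posts of the light gate. Only then let the paddle come up again, so that the carriage stays locked there with the beaker standing in its bore, and draw the hand away. Leave everything else on the bench where it stands.

Things in the scene. Friction and masses are not known exactly. Their poses are not given: they have to be found in the camera images.
- stage: Fixed sample stage: aluminium base plate 130 x 340 x 12 mm with a straight track, 40 mm high dark blocks at both ends, and two black light-gate posts. Origin: centre of the plate's underside, on the bench. y runs along the track, +y being the way the carriage must go; x across; z up. Bolted down; its place and yaw differ from run to run.
- gate (a point): Point midway between the lenses of the two black light-gate posts: on the track's centre line, 72 mm from the stage origin along +y, 78 mm above the bench. The posts stand at each side of the track: 16 mm across, 34 mm along it, tops 92 mm above the bench, inner faces 98 mm apart.
- carriage (a joint): Travel along stage +y in m: 0 rear stop (start), 0.120 end stop. Carriage 84 mm wide, 148 mm long: behind (-y) a low deck 60 mm long, top 34 mm above the bench, with the red paddle; in front a white block 88 mm long, top 64 mm, with the beaker in its bore. Paddle up: a toothed lock holds it (play 2 mm). Paddle down: slides freely (1 N friction).
- lock_button (a joint): How far the red lock paddle is pressed, in m: 0 up (locked), 0.005 fully down; the lock is free from 0.003. Spring: it begins to give at about 3 N and is fully down at about 6 N; press with 6 to 15 N. Let go, it springs up and locks the carriage at the nearest 10 mm notch, the last being at the end stop. A fingertip resting on the pressed paddle drags the carriage along, so lift straight up at the end stop.
- button_top (a point): Centre of the top face of the red lock paddle, which is 44 mm across the track (x) and 36 mm along it (y), with rounded edges; 46 mm above the bench when up, 41 mm when pressed. Moves with the carriage and paddle.
- push_face (a point): Point on the upright rear face (facing -y) of the white block, on the centre line, 55 mm above the bench. The face is 84 mm wide, its top edge 64 mm above the bench (18 mm above the raised paddle). It is 22 mm in front (+y) of the paddle's centre, 4 mm from its edge: fingertips holding the paddle down can push against it. Moves with the carriage.
- bore (a point): Centre of the floor of the round bore in the white block, 32 mm above the bench; the bore is 53 mm wide and 32 mm deep. It lies 66 mm in front (+y) of the paddle's centre. Moves with the carriage.
- sample_beaker: Small glass beaker, 50 mm wide, 59 mm high, loose in the bore, standing out 27 mm above the white block (rim 91 mm above the bench). Origin: centre of its underside. It rides along and must stay upright in the bore.
- red_stopper: Bystander: small red rubber stopper, 24 mm wide, 22 mm high, standing beside the stage. Origin: centre of its underside.
- blue_cap: Bystander: blue screw cap, 49 mm wide, 14 mm high, lying beside the stage. Origin: centre of its underside.
- orange_cap: Bystander: orange screw cap, 43 mm wide, 14 mm high, lying beside the stage. Origin: centre of its underside.
- small_bottle: Bystander: small white plastic bottle, 52 mm wide, 113 mm high, left of the stage. Origin: centre of its underside.
- flask: Bystander: conical glass flask, 68 mm wide, 127 mm high, left of the stage. Origin: centre of its underside.
- brown_bottle: Bystander: brown bottle with black cap, 69 mm wide, 142 mm high, right of the stage. Origin: centre of its underside.
Things that resemble listed ones, but are neither listed nor needed, are in the scene too. There is more than one size of the sample_beaker; the job needs the smallest.

How it is judged:
On the way, in this order (a step that is already met when the one before it is completed fails the run):
1. the lock paddle is pressed down while the carriage is still at its start (value of joint lock_button above 0.003 m and contact force between the fingers and lock_button above 1 N and value of joint carriage below 0.02 m), for 0.1 s.
2. the carriage is at the end stop with the paddle still held down (value of joint lock_button above 0.002 m and value of joint carriage above 0.117 m), for 0.1 s.
At the end, for the whole second after the job is handed in: The carriage is within 3 mm of its end stop and at rest, the lock paddle has come up (pressed less than 1 mm), and the beaker stands upright (within 7 degrees) on the floor of its bore (value of joint carriage above 0.117 m and value of joint lock_button below 0.001 m and velocity of joint carriage between -0.005 and 0.005 m/s and horizontal distance between sample_beaker and bore below 0.008 m and z of sample_beaker in the frame of stage below 0.037 m and angle between sample_beaker's own z axis and vertical below 0.12 rad); the robot touches nothing.
It fails at once if the paddle came up on the way, before the carriage reached its end stop (distance of bore from where it was at the start of the episode above 0.008 m and value of joint carriage below 0.115 m and value of joint lock_button below 0.001 m).
It fails at once if the beaker was lifted or tipped (z of sample_beaker in the frame of stage above 0.045 m or angle between sample_beaker's own z axis and vertical above 0.3 rad).
It fails at once if one of the bystanders was moved (distance of any of red_stopper, blue_cap, orange_cap, small_bottle, flask, brown_bottle from where it was at the start of the episode above 0.015 m).
It also fails if it takes over 40 s, if anything falls off the work surface, if the arm or the gripper's body presses on something with over 40 N, if the wrist force passes 120 N, or if a joint passes its speed limit or range.

## Robot

A 6-joint arm with a two-finger parallel gripper is mounted at the origin on a cart in front of the work surface, level with it; the furniture and walls round the work are solid. World frame = base frame: x ahead of the robot, y to its left, z up, the work surface at z = 0. Lengths are in m, angles in rad, forces in N, time in s.
With the tool pointing down it reaches from about 0.35 to 0.975 m from the base axis. Payload 4.9 kg.
Tool frame: the origin (TCP) lies midway between the tips of the shut fingers; the grasp point (between the pads) lies 19 mm behind it; z points along the fingers, y is the line along which they close (so a half turn about z gives the same grasp; the last joint's range is limited). The gripper opens to 85 mm and grips with 20 to 120 N. Pads are 22 mm wide; open, the fingers measure 114 mm over their backs; the gripper's body (76 mm by 85 mm) begins 54 mm behind the grasp point. The pads swing forward as they close: fully open they stand 13 mm farther back than shut.
Start: joints at [-1.388, 0.053, 1.613, -0, 1.476, -0.119], TCP at [0.186, -0.597, 0.231] pointing down, gripper open.
Joint ranges: [-3.01, 3.01], [-1.01, 2.22], [0.06, 2.58], [-1.02, 4.17], [0.09, 2.62], [-3.14, 3.14]. Speed limits (rad/s): [2.57, 2.57, 3.14, 3.14, 3.14, 3.14].

## Interface

Orientations are given as a unit quaternion [w, x, y, z].
In Python, from plant import state, grab_frame, camera_info, job_done, spot_in, masks_of, pinpoint gives the robot as it stands.
- The arm moves only by the shell command python3 -m handwheel 'ROWS' [OPENING]. ROWS is JSON, a list that holds one entry, the list of rows, each a list of 6 numbers: the shift along the world's x, y, z in m, then the turn, a rotation vector about the world's x, y, z in degrees. In form: [[[tx, ty, tz, ax, ay, az], ...]]. A call has 1 to 20 rows; each row shifts and turns the commanded pose from where the row before left it; what a row does not reach is not made up. A row lasts 1/12 s, in which the tool goes at most 41.7 mm and 7.16 degrees, less where a joint would pass 70% of its speed; a pose out of reach is approached as far as the arm can. A call is refused whole if a number of a shift passes 0.0417 or a number of a turn 7.16, either way. A call with a gripper value outside its range is refused whole. OPENING is the opening, from 0 (shut) to 1 (fully open), set as the call begins (- or left out, the last holds). The fingers move at their own pace and stop on an object; the grip force is fixed at half the most. Time passes only in rows, so rows that do not move let the fingers close. It gives the time, the measured TCP pose, the force, the opening and the grip force at its end, in the units of the state.
- state(): the state, without advancing time (a new reading comes with each control period).
- grab_frame(name): name is "scene" or "top" or "wrist"; returns (picture, depth): 480x640x3 uint8, blue, green, red; 480x640 float32, m along the optical axis (not along the pixel's ray), 0 where there is no reading.
- camera_info(name): a dict with "fx", "fy", "cx", "cy" (pixels), "T" (4x4, takes a point from camera to world coordinates). Camera axes: x right, y up, looking along -z (the intrinsics and any distortion apply to the point x, -y, -z); pixel columns grow to the right and rows downward; lengths in m; the calibration is good to about 2 mm. A picture is of the moment at which its call begins: read the wrist's pose just before it. camera_info takes no time and is no camera call; for the wrist camera it gives the pose at the moment of the call.
- job_done(): hands the job in; it is judged then, once.
Trained networks look in the newest picture that a camera, given by its name, has taken for a name from the list of things; names that differ only in an ending like _2 or _b are one class to them, and where a whole thing is asked for, a point or a joint stands for the part that bears it (a point fixed in the world has none). Each returns a list of dicts, best first, with "conf" (0 to 1); they miss things now and then, are a little off and sometimes report something else, mostly with a low value. They report only what shows in the picture. A call takes as long as a camera call. They do not tell look-alikes from the thing itself.
- spot_in(camera, thing): "box" ([left, top, width, height] in pixels, round what is visible of it).
- masks_of(camera, thing): "region" (480x640 bool, what is visible of it) and "box" ([left, top, width, height] in pixels, round what is visible of it).
- pinpoint(camera, thing): "position" ([column, row] in pixels: a listed point, or the origin of a listed thing).
The state is a dict: "time": time; "joint_pos": joint angles; "joint_vel": joint speeds; "joint_efforts": joint torques, N m; "tool_pos": TCP position; "tool_rot": TCP orientation; "contact_force": force on the tool from outside, world axes, zero at the start; "ft_torque": the same for the moment, N m; "gripper_width": opening from 0.0 (shut) to 1.0 (fully open); "grasp_force": force on a finger pad.
Only numpy, scipy, OpenCV 4.12 (cv2) and the standard library are available. Lean on these libraries where they do the work, as an engineer would, in place of code of your own. Each camera call takes 0.05 s, during which the arm holds its last target. There are 200 camera calls.

## Working session

There is one attempt and no reset: what is moved stays moved. The work goes in short steps, Python scripts to look and compute and a shell command to move; the robot and the scene stay as the last step left them, time stands still between calls to the robot, and variables do not carry over. Pictures are saved under pics/ and viewed, at most 10 in all, crops included, and the job is handed in when it is done.

```bash
mkdir -p pics; cat > h.py <<'E'
import numpy as np, cv2
from plant import *
def world(cam,px,depth=None,z=None,info=None):
    i=info or camera_info(cam); u,v=px
    d=np.array([(u-i['cx'])/i['fx'],-(v-i['cy'])/i['fy'],-1.0]); T=np.array(i['T'])
    if z is not None:
        r=T[:3,:3]@d; return T[:3,3]+r*(z-T[2,3])/r[2]
    return T[:3,:3]@(d*depth)+T[:3,3]
E
python3 - <<'E'
from h import *
print(state())
for c in ['scene','top']:
    im,d=grab_frame(c); cv2.imwrite(f'pics/{c}0.png',im)
    i=camera_info(c); print(c,{k:i[k] for k in i})
    for t,z in [('button_top',.046),('push_face',.055),('bore',.032),('gate',.078),('stage',0),('sample_beaker',.032)]:
        for p in pinpoint(c,t)[:3]:
            print(t,round(p['conf'],2),np.round(p['position'],1),world(c,p['position'],z=z).round(4))
E
```

```text
{'time': 0.0, 'joint_pos': array([-1.38804720e+00,  5.33725330e-02,  1.61429079e+00, -8.36419929e-06,
        1.47599683e+00, -1.19005774e-01]), 'joint_vel': array([ 3.43149892e-05,  3.68654442e-04,  9.58702826e-04, -1.16646053e-03,
        1.30407334e-03,  1.93816036e-06]), 'joint_efforts': array([-1.13600130e-03, -3.93684232e+01, -3.70175028e+01, -2.46050768e-04,
        7.02219957e-03, -6.47189822e-07]), 'tool_pos': array([ 0.18562869, -0.59614671,  0.23005522]), 'tool_rot': array([-1.03309090e-03,  9.88638984e-01,  1.50305988e-01, -3.71025180e-05]), 'contact_force': array([-0.52174127, -0.17731358,  0.40731713]), 'ft_torque': array([-0.00449221, -0.01278736,  0.00189593]), 'grasp_force': 0.0, 'gripper_width': 1.0006723975595122}
scene {'fx': 469.8012736632688, 'fy': 469.8012736632688, 'cx': 326.2475702345752, 'cy': 241.99505949742675, 'T': array([[-0.67959331,  0.34659403, -0.64654893, -0.23446451],
       [-0.73338671, -0.30029434,  0.60989117,  0.76337183],
       [ 0.01722965,  0.88864835,  0.45826548,  0.64815326],
       [ 0.        ,  0.        ,  0.        ,  1.        ]])
[... 780 characters left out ...]
],
       [ 0.        ,  0.        ,  0.        ,  1.        ]])}
button_top 0.66 [373.  266.7] [ 0.526  -0.1491  0.046 ]
push_face 0.77 [363.7 262.7] [ 0.5346 -0.1256  0.055 ]
bore 0.56 [346.9 260.3] [ 0.5399 -0.0877  0.032 ]
bore 0.16 [469.7 299.5] [ 0.4542 -0.3862  0.032 ]
gate 0.66 [300.8 248.4] [0.5626 0.0234 0.078 ]
gate 0.36 [343.  306.7] [ 0.4314 -0.0776  0.078 ]
stage 0.75 [326.7 254.9] [ 0.5529 -0.04    0.    ]
stage 0.46 [146.7 288.3] [0.4584 0.3969 0.    ]
stage 0.32 [343.8 308.8] [ 0.4217 -0.0857  0.    ]
sample_beaker 0.91 [346.8 258.9] [ 0.5432 -0.0873  0.032 ]
sample_beaker 0.84 [312.3 325.2] [ 0.3829 -0.009   0.032 ]
sample_beaker 0.66 [382.  331.9] [ 0.3714 -0.1759  0.032 ]
```

View pics/top0.png

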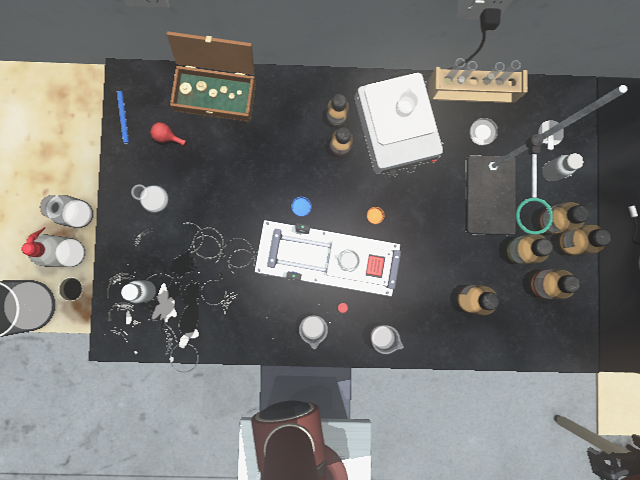

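View pics/scene0.png

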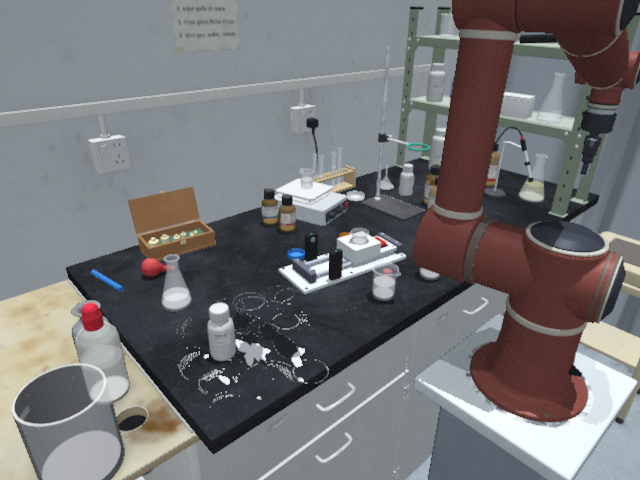

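The top view shows the stage at (328,258) with the red paddle at (375,265), the carriage beaker at (347,260) and the gate posts at (302,229) and (293,277). Things that could be mistaken:
- **Red paddle (375,265):** the red stopper (343,308) and the red rubber bulb (160,132).
- **Sample beaker (347,260):** larger beakers at (313,328), (385,338), (153,198) and (405,103).

I choose the square paddle on the carriage deck and the beaker in the bore. Next I measure it and check it in a close crop.

```bash
python3 - <<'E'
from h import *
im,d=grab_frame('top')
cv2.imwrite('pics/crop.png',cv2.resize(im[210:320,245:410],None,fx=4.5,fy=4.5,interpolation=cv2.INTER_CUBIC))
for c in ['top','scene']:
    if c=='scene': im,d=grab_frame(c)
    h=cv2.cvtColor(im,cv2.COLOR_BGR2HSV)
    m=(((h[...,0]<8)|(h[...,0]>172))&(h[...,1]>130)&(h[...,2]>70)).astype(np.uint8)
    n,l,s,ce=cv2.connectedComponentsWithStats(m)
    for k in range(1,n):
        if s[k,4]>15 and 330<ce[k][0]<400 and 220<ce[k][1]<320:
            print(c,s[k],ce[k],world(c,ce[k],z=.046).round(4), 'depthpt',world(c,ce[k],np.median(d[l==k])).round(4))
    for t in ['button_top','lock_button']:
        for p in masks_of(c,t)[:2]:
            ys,xs=np.nonzero(p['region']); q=(xs.mean(),ys.mean()); print(c,t,round(p['conf'],2),np.round(q,1),p['box'],world(c,q,z=.046).round(4))
# plate from top: white-ish big blob
im,d=grab_frame('top')
i=camera_info('top'); v,u=np.mgrid[0:480,0:640]
P=np.stack([(u-i['cx'])/i['fx']*d,-(v-i['cy'])/i['fy']*d,-d],-1)@np.array(i['T'])[:3,:3].T+np.array(i['T'])[:3,3]
g=im.min(-1)
m=((P[...,2]>.005)&(P[...,2]<.12)&(d>0)).astype(np.uint8)
roi=np.zeros_like(m); roi[215:300,250:408]=1; m&=roi
n,l,s,ce=cv2.connectedComponentsWithStats(m); k=1+s[1:,4].argmax(); print(s[k],ce[k])
pts=P[l==k][:,:2].astype(np.float32); print('rect',cv2.minAreaRect(pts))
print('z pad',np.median(P[262:270,370:380,2]),'block',np.median(P[255:265,358:362,2]))
E
```

```text
top button_top 0.82 [374.4 265.3] [364.7, 257.7, 20.7, 17.6] [ 0.5293 -0.1524  0.046 ]
top lock_button 0.8 [373.9 265.5] [365.6, 256.6, 17.6, 19.2] [ 0.529 -0.151  0.046]
scene [376 237  10  10  37] [381.45945946 242.10810811] [ 0.513  -0.1548  0.046 ] depthpt [ 0.5149 -0.1571  0.0445]
[ 254  220  147   76 7448] [327.3070623  257.56713212]
rect ((0.5453027486801147, -0.04015347361564636), (0.340923547744751, 0.1350957453250885), 82.26976013183594)
z pad 0.045937532538205206 block 0.0887254531788857
```

View pics/crop.png

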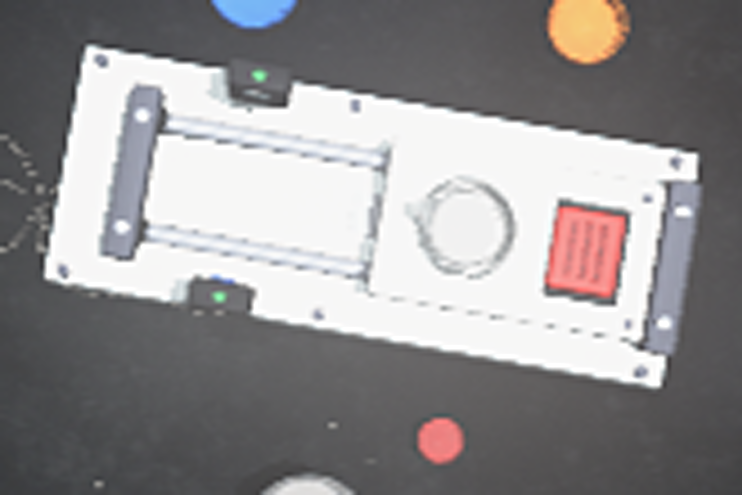

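The crop confirms the target: the paddle centre is at about top (375,266), and the world fix (0.529,-0.152) is consistent with the plate at (0.545,-0.040). The track direction is 8° off +y, towards +x. Moving above it with the fingers shut.

```bash
python3 -m handwheel '[[[0.0172,0.0223,0,0,0,3.235],[0.0172,0.0223,0,0,0,3.235],[0.0172,0.0223,0,0,0,3.235],[0.0172,0.0223,0,0,0,3.235],[0.0172,0.0223,0,0,0,3.235],[0.0172,0.0223,0,0,0,3.235],[0.0172,0.0223,0,0,0,3.235],[0.0172,0.0223,0,0,0,3.235],[0.0172,0.0223,0,0,0,3.235],[0.0172,0.0223,0,0,0,3.235],[0.0172,0.0223,0,0,0,3.235],[0.0172,0.0223,0,0,0,3.235],[0.0172,0.0223,0,0,0,3.235],[0.0172,0.0223,0,0,0,3.235],[0.0172,0.0223,0,0,0,3.235],[0.0172,0.0223,0,0,0,3.235],[0.0172,0.0223,0,0,0,3.235],[0.0172,0.0223,0,0,0,3.235],[0.0172,0.0223,0,0,0,3.235],[0.0172,0.0223,0,0,0,3.235]]]' 0
python3 - <<'E'
from h import *
s=state();print(s['tool_pos'],s['tool_rot'],s['contact_force'],s['gripper_width'],s['time'])
i=camera_info('wrist');im,d=grab_frame('wrist');cv2.imwrite('pics/w1.png',im)
for t,z in [('button_top',.046),('push_face',.055),('bore',.032),('gate',.078),('stage',0),('sample_beaker',.032)]:
    for p in pinpoint('wrist',t)[:2]:
        print(t,round(p['conf'],2),np.round(p['position'],1),world('wrist',p['position'],z=z,info=i).round(4))
for p in masks_of('wrist','lock_button')[:1]:
    m=p['region'];ys,xs=np.nonzero(m);q=(xs.mean(),ys.mean());print('mask',q,world('wrist',q,z=.044,info=i),world('wrist',q,np.median(d[m&(d>0)]),info=i))
E
```

```text
time: 2.72
tool_pos: [0.5305, -0.1495, 0.2315]
tool_rot: [0.0, 0.754, 0.657, 0.0]
contact_force: [1.5, 0.1, -0.9]
gripper_width: -0.002
grasp_force: 0.0
[ 0.53050221 -0.1494553   0.231493  ] [2.11246636e-04 7.53783525e-01 6.57122778e-01 8.55807646e-05] [ 1.48055395  0.11052887 -0.89655143] -0.0019222782837621537 2.7167
button_top 0.75 [323.3 220.8] [ 0.5298 -0.1566  0.046 ]
push_face 0.87 [322.5 198.9] [ 0.5323 -0.1331  0.055 ]
stage 0.75 [322.7 102.5] [ 0.545  -0.0434  0.    ]
sample_beaker 0.89 [154.6  94.6] [ 0.3897 -0.0179  0.032 ]
sample_beaker 0.67 [183.2 250.2] [ 0.3769 -0.1713  0.032 ]
mask (np.float64(322.8235681369322), np.float64(216.72811059907835)) [ 0.52988627 -0.15285319  0.044     ] [ 0.52994942 -0.15241131  0.04593692]
```

View pics/w1.png

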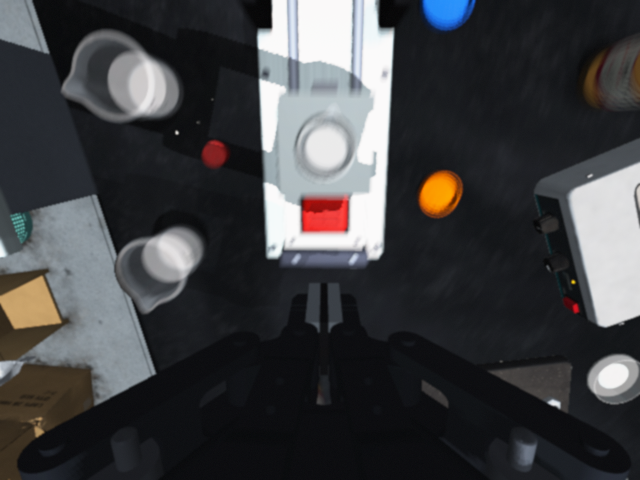

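The wrist view shows the paddle at (325,213) straight ahead of the fingertips, with the white block and beaker in front at (327,145) and the track running vertically in the image. The paddle centre is (0.530,-0.153), so I descend.

```bash
python3 -m handwheel '[[[0,-0.0015,-0.0145,0,0,0],[0,0,-0.0145,0,0,0],[0,0,-0.0145,0,0,0],[0,0,-0.0145,0,0,0],[0,0,-0.0145,0,0,0],[0,0,-0.0145,0,0,0],[0,0,-0.0145,0,0,0],[0,0,-0.0145,0,0,0],[0,0,-0.0145,0,0,0],[0,0,-0.0145,0,0,0],[0,0,-0.0145,0,0,0],[0,0,-0.0145,0,0,0],[0,0,0,0,0,0],[0,0,0,0,0,0]]]'
python3 - <<'E'
from h import *
s=state();print(s['tool_pos'],s['contact_force'])
i=camera_info('wrist');im,d=grab_frame('wrist');cv2.imwrite('pics/w2.png',im)
E
```

```text
time: 4.28
tool_pos: [0.5288, -0.1526, 0.0566]
tool_rot: [-0.001, 0.755, 0.656, -0.0]
contact_force: [-0.5, 0.7, 0.7]
gripper_width: 0.002
grasp_force: 0.0
[ 0.52879083 -0.15262358  0.05663167] [-0.49699217  0.66431706  0.73690153]
```

View pics/w2.png

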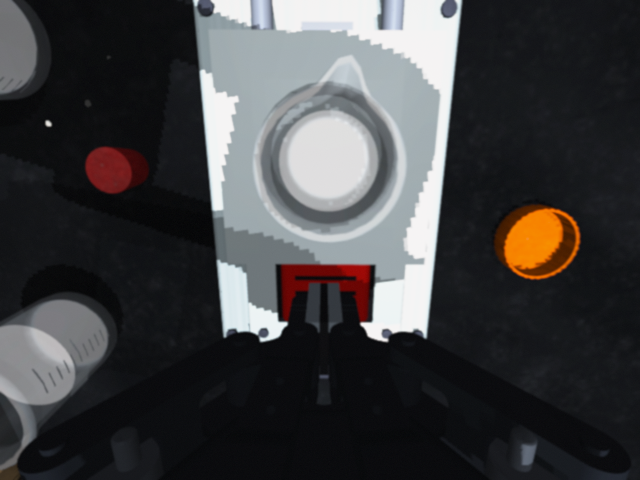

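The fingertips at (325,285) are over the red paddle, which spans (278..374, 265..320), and are centred across the track. Pressing in small steps.

```bash
python3 -m handwheel '[[[0,0,-0.004,0,0,0],[0,0,-0.003,0,0,0],[0,0,-0.003,0,0,0],[0,0,-0.002,0,0,0],[0,0,-0.002,0,0,0],[0,0,0,0,0,0],[0,0,0,0,0,0]]]'
```

```text
time: 4.92
tool_pos: [0.53, -0.1523, 0.0438]
tool_rot: [0.0, 0.755, 0.656, -0.0]
contact_force: [-1.8, 0.6, 3.6]
gripper_width: 0.003
grasp_force: 2.1
```

```bash
python3 -m handwheel '[[[0,0,-0.0015,0,0,0],[0,0,-0.0015,0,0,0],[0,0,-0.001,0,0,0],[0,0,0,0,0,0],[0,0,0,0,0,0]]]'
```

```text
time: 5.33
tool_pos: [0.5301, -0.1524, 0.0409]
tool_rot: [-0.0, 0.755, 0.656, -0.0]
contact_force: [-5.4, 2.0, 12.6]
gripper_width: 0.002
grasp_force: 6.2
```

It is fully down at 12.6 N. Now pushing along the track (0.141, 0.990).

```bash
python3 -m handwheel '[[[0.0003,0.002,0,0,0,0],[0.0004,0.003,0,0,0,0],[0.0006,0.004,0,0,0,0],[0.0006,0.004,0,0,0,0],[0.0006,0.004,0,0,0,0],[0.0006,0.004,0,0,0,0],[0.0006,0.004,0,0,0,0],[0.0006,0.004,0,0,0,0],[0.0003,0.002,0,0,0,0]]]'
python3 - <<'E'
from h import *
i=camera_info('wrist');im,d=grab_frame('wrist');cv2.imwrite('pics/w3.png',im)
E
```

```text
time: 6.08
tool_pos: [0.5347, -0.1214, 0.0409]
tool_rot: [0.0, 0.755, 0.656, -0.0]
contact_force: [-6.3, -0.3, 13.1]
gripper_width: 0.001
grasp_force: 6.1
```

View pics/w3.png

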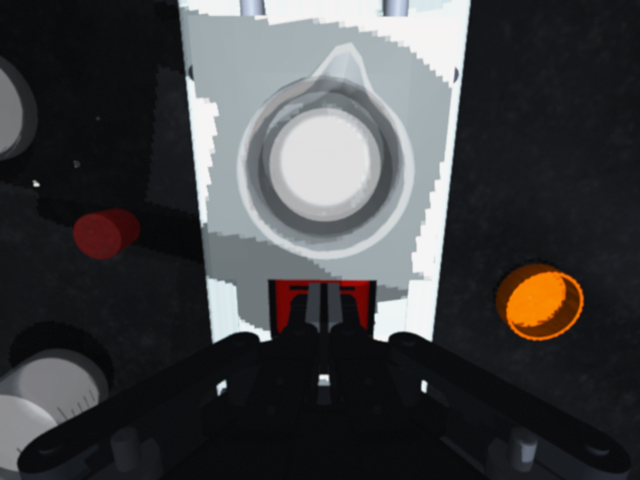

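The carriage rides along, with the paddle held at (322,305) and the beaker upright at (325,165). Continuing.

```bash
python3 -m handwheel '[[[0.0003,0.002,0,0,0,0],[0.0006,0.004,0,0,0,0],[0.0006,0.004,0,0,0,0],[0.0006,0.004,0,0,0,0],[0.0006,0.004,0,0,0,0],[0.0006,0.004,0,0,0,0],[0.0006,0.004,0,0,0,0],[0.0006,0.004,0,0,0,0],[0.0006,0.004,0,0,0,0],[0.0006,0.004,0,0,0,0],[0.0006,0.004,0,0,0,0],[0.0006,0.004,0,0,0,0],[0.0006,0.004,0,0,0,0],[0.0006,0.004,0,0,0,0],[0.0006,0.004,0,0,0,0],[0.0006,0.004,0,0,0,0],[0.0006,0.004,0,0,0,0],[0.0006,0.004,0,0,0,0],[0.0006,0.004,0,0,0,0],[0.0003,0.002,0,0,0,0]]]'
```

```text
time: 7.8
tool_pos: [0.546, -0.0451, 0.041]
tool_rot: [-0.0, 0.755, 0.656, -0.0]
contact_force: [-5.6, 0.2, 13.4]
gripper_width: -0.001
grasp_force: 6.5
```

```bash
python3 -m handwheel '[[[0.0002,0.0015,0,0,0,0],[0.0002,0.0015,0,0,0,0],[0.0002,0.0015,0,0,0,0],[0.0002,0.0015,0,0,0,0],[0.0002,0.0015,0,0,0,0],[0.0002,0.0015,0,0,0,0],[0.0002,0.0015,0,0,0,0],[0.0002,0.0015,0,0,0,0],[0.0002,0.0015,0,0,0,0],[0.0002,0.001,0,0,0,0],[0,0,0,0,0,0]]]'
```

```text
time: 8.72
tool_pos: [0.5486, -0.0322, 0.041]
tool_rot: [0.002, 0.755, 0.656, -0.001]
contact_force: [-3.6, -4.6, 10.9]
gripper_width: -0.001
grasp_force: 5.1
```

```bash
python3 -m handwheel '[[[0.0002,0.0015,0,0,0,0],[0.0002,0.0015,0,0,0,0],[0.0002,0.0015,0,0,0,0],[0,0,0,0,0,0],[0,0,0,0,0,0]]]'
python3 - <<'E'
from h import *
im,d=grab_frame('top');cv2.imwrite('pics/t2.png',cv2.resize(im[210:320,245:410],None,fx=4.5,fy=4.5,interpolation=cv2.INTER_CUBIC))
E
```

```text
time: 9.13
tool_pos: [0.55, -0.0277, 0.041]
tool_rot: [0.002, 0.755, 0.656, 0.0]
contact_force: [-0.8, -4.0, 8.6]
gripper_width: 0.003
grasp_force: 3.9
```

View pics/t2.png

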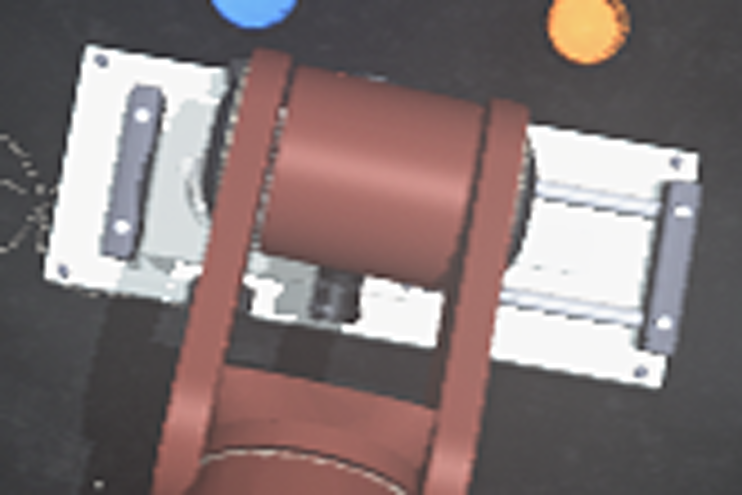

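The white block is now up against the left dark block at about (155,190). The fingertip slid 4.5 mm at a steady 4 N, so the carriage is at the stop. Lifting straight up.

```bash
python3 -m handwheel '[[[0,0,0.002,0,0,0],[0,0,0.003,0,0,0],[0,0,0.004,0,0,0],[0,0,0.006,0,0,0],[0,0,0.01,0,0,0],[0,0,0.015,0,0,0],[0,0,0.02,0,0,0],[0,0,0.02,0,0,0],[0,0,0.02,0,0,0],[0,0,0.02,0,0,0],[-0.003,-0.02,0.01,0,0,0],[-0.003,-0.02,0,0,0,0],[-0.003,-0.02,0,0,0,0],[-0.003,-0.02,0,0,0,0],[-0.003,-0.02,0,0,0,0],[0,0,0,0,0,0],[0,0,0,0,0,0],[0,0,0,0,0,0]]]'
python3 - <<'E'
from h import *
s=state();print(s['contact_force'])
i=camera_info('wrist');im,d=grab_frame('wrist');cv2.imwrite('pics/w4.png',im)
for t,z in [('button_top',.046),('push_face',.055),('bore',.032),('gate',.078),('sample_beaker',.032)]:
    for p in pinpoint('wrist',t)[:1]:
        print(t,round(p['conf'],2),np.round(p['position'],1),world('wrist',p['position'],z=z,info=i).round(4))
for p in masks_of('wrist','lock_button')[:1]:
    m=p['region'];ys,xs=np.nonzero(m);q=(xs.mean(),ys.mean());print('mask',q,world('wrist',q,np.median(d[m&(d>0)]),info=i))
E
```

```text
time: 10.68
tool_pos: [0.5332, -0.1256, 0.1693]
tool_rot: [-0.0, 0.755, 0.656, 0.0]
contact_force: [-0.2, 0.6, 0.1]
gripper_width: 0.003
grasp_force: 0.0
[-0.19902153  0.61294566  0.13285996]
button_top 0.8 [324.7 110.3] [ 0.5474 -0.0348  0.046 ]
push_face 0.55 [326.4  79.9] [ 0.5512 -0.016   0.055 ]
gate 0.25 [326.9  18. ] [0.5555 0.0145 0.078 ]
sample_beaker 0.87 [324.7  15.8] [0.5565 0.0295 0.032 ]
mask (np.float64(324.2475442043222), np.float64(110.23935821872954)) [ 0.54703844 -0.0347307   0.04597569]
```

View pics/w4.png

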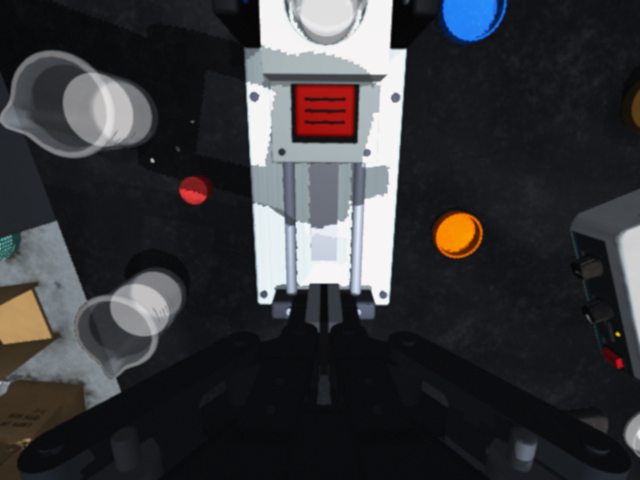

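The paddle is up (46.0 mm) at (324,112). It has moved 119 mm along the track, so the carriage is home. The beaker stands in its bore, the bystanders are in place and the hand is clear.

```bash
python3 -c "from plant import job_done; print(job_done())"
```

```text
the job is handed in; nothing more can be done
None
```

The job is handed in: the carriage is at the end stop (paddle measured 119 mm along the track), the paddle is back up, the beaker stands in its bore and the hand is clear; no verdict came back.

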